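Snap the parts-box lid shut

TASK

Snap shut the lid of the rectangular parts box on the workbench: press down its three raised tabs, one on the left end, one on the right end and one on the front edge, until each is fully down, level with the lid. Leave the round tub beside it alone: do not touch it or its tabs.

Things in the scene. Friction and masses are not known exactly. Their poses are not given: they have to be found in the camera images.
- box: Clear rectangular parts box, fixed on the bench; white lid 130 (box x) x 200 mm (box y), lid top 83 mm above the bench. Origin: centre of underside. Box -x is the front (roughly towards the robot), +y its left end as seen from the robot, z up. The rear (+x) edge has no tab; each other edge has at its middle a grey tab, hinged at lid-top height, 34 mm long outward, 50 mm wide.
- tab_left (a joint): Tab on the left (+y) end, rad: 0 raised (34 deg up and outward, tip 102 mm above the bench), 0.6 engaged, level with the lid top, at a hard stop; starts at 0 to 0.12. Hinge line at box y = +100 mm; press at box (x, y) = (0, 122) mm, where the raised surface is 98 mm above the bench. Stiff: resists with about 7 N there and stays where it is pushed, with no spring back.
- tab_right (a joint): Tab on the right (-y) end, same size, values, start and stiffness as tab_left. Hinge line at box y = -100 mm; press at box (x, y) = (0, -122) mm.
- tab_front (a joint): Tab on the front (-x) edge, same size, values, start and stiffness as tab_left. Hinge line at box x = -65 mm; press at box (x, y) = (-87, 0) mm.
- tub: Bystander, not to be touched: fixed round tub of the same clear plastic, white lid 126 mm across with its top 83 mm above the bench, and three raised grey tabs, evenly spaced, reaching 90 mm from its axis and 102 mm above the bench. Origin: centre of the underside.

How it is judged:
By the outcome, as a careful person would: the job done as asked, in the order asked, and still so for the second after the job is handed in, with the robot touching nothing.
It also fails if it takes over 32 s, if anything falls off the work surface, if the arm or the gripper's body presses on something with over 40 N, if the wrist force passes 120 N, or if a joint passes its speed limit or range.

ROBOT

A 6-joint arm with a two-finger parallel gripper is mounted at the origin on the work surface. World frame = base frame: x ahead of the robot, y to its left, z up, the work surface at z = 0. Lengths are in mm, angles in rad, forces in N, time in s.
With the tool pointing down it reaches from about 300 to 875 mm from the base axis. Payload 6.4 kg.
Tool frame: the origin (TCP) lies at the very end of the fingers, on their centre line; the grasp point (between the pads) lies 19 mm behind it (ctrl.grip_point_offset is the distance from the TCP to the grasp point, in mm); z points along the fingers, y is the direction in which the jaws open and shut (so a half turn about z gives the same grasp; the last joint's range is limited). The gripper opens to 85 mm and grips with 20 to 120 N. Pads are 22 mm wide; open, the fingers measure 114 mm over their backs; the gripper's body (76 mm by 85 mm) begins 54 mm behind the grasp point. The pads swing forward as they close: fully open they stand 13 mm farther back than shut.
Start: joints at [-1.363, 0.181, 1.607, -0, 1.354, -0.206], TCP at [231.22, -526.478, 231.288] pointing down, gripper open.
Joint ranges: [-2.99, 2.99], [-0.89, 2.07], [0.3, 2.58], [-1.14, 4.28], [0, 2.63], [-3.12, 3.12]. Speed limits (rad/s): [2.57, 2.57, 3.01, 3.14, 3.14, 3.14].

INTERFACE

Orientations are given as a unit quaternion [w, x, y, z].
In Python, from cell import sense, viewer, ctrl gives the robot as it stands.
- The arm moves only by the tool servo_tool, never from a script. Its argument "targets" is text: rows parted by semicolons, each of 7 numbers parted by spaces: the shift along the world's x, y, z in cm, then the turn, a rotation vector about the world's x, y, z in rad, then the opening in per cent of the stroke, from 0 (shut) to 100 (fully open). A call has exactly 10 rows; each row is the pose to reach, as a shift and turn from the pose commanded when the call began; what a row does not reach only later rows make up. A row lasts 1/10 s, in which the tool goes at most 50 mm and 8.59 degrees, less where a joint would pass 70% of its speed; a pose out of reach is approached as far as the arm can. A call with a gripper value outside its range is refused whole. The fingers move at their own pace and stop on an object; the grip force is fixed at half the most. Time passes only in rows, so rows that repeat a pose let the fingers close, or fill a call up. It gives the time, the measured TCP pose, the force and the opening at its end, in the units of the state.
- sense(): the state, without advancing time (a new reading comes with each control period).
- viewer.read_camera(name): name is "scene" or "top" or "wrist"; returns the picture (420x560x3 uint8, red, green, blue); there is no depth.
- viewer.camera_params(name): a dict with "intrinsics" (3x3 intrinsics, pixels), "position" and "rotation" of the camera in the world. Camera axes: x right, y down, z forward; pixel columns grow to the right and rows downward; lengths in mm; the calibration is good to about 2 mm. The wrist camera is an equidistant fisheye: a pixel r from the principal point sees the ray r / f radians off the axis. A picture is of the moment at which its call begins: read the wrist's pose just before it. camera_params takes no time and is no camera call; for the wrist camera it gives the pose at the moment of the call.
- ctrl.job_done(): hands the job in, once; it reports no verdict.
The state is a dict: "clock": time; "q": joint angles; "qvel": joint speeds; "joint_torque": joint torques, N m; "tcp_pos": TCP position; "tcp_rot": TCP orientation; "wrist_force": force on the tool from outside, world axes, zero at the start; "wrist_torque": the same for the moment, N m; "grip_width": finger opening in mm.
Only numpy, scipy, OpenCV 4.12 (cv2) and the standard library are available. Lean on these libraries where they do the work, as an engineer would, in place of code of your own. Each camera call takes 0.05 s, during which the arm holds its last target. There are 200 camera calls.

## Working session

There is one attempt and no reset: what is moved stays moved. The work goes in short steps, Python scripts to look and compute and a tool call to move; the robot and the scene stay as the last step left them, time stands still between calls to the robot, and variables do not carry over. Pictures are saved under pics/ and viewed, about 8 in all and at most 12, crops included, and the job is handed in when it is done.

Besides the shell and the picture viewer there is one more tool, called after ">>>" in YAML: its name, and indented under it one key for each argument. servo_tool: Moves the arm, as the interface text tells. Its arguments: {"type":"object","properties":{"targets":{"type":"string"}},"required":["targets"]}

```bash
mkdir -p pics; ls
python3 - <<'E'
from cell import sense, viewer, ctrl
import cv2,numpy as np
for n in ["top","scene"]:
    p=viewer.camera_params(n); print(n,p)
    cv2.imwrite(f"pics/{n}0.png",viewer.read_camera(n)[:,:,::-1])
print(sense())
E
```

```text
pics
top {'intrinsics': array([[448.73451261,   0.        , 272.22472328],
       [  0.        , 448.73451261, 211.52710953],
       [  0.        ,   0.        ,   1.        ]]), 'position': array([423.24484775, -11.70160229, 933.9650408 ]), 'rotation': array([-0.03559896,  0.70612525, -0.70604632,  0.04022978])}
scene {'intrinsics': array([[445.4398938 ,   0.        , 279.18467209],
       [  0.        , 445.4398938 , 208.612799  ],
       [  0.        ,   0.        ,   1.        ]]), 'position': array([1045.62904055,  428.46492336,  813.63804747]), 'rotation': array([-0.15449662,  0.39036843,  0.8471339 , -0.32574138])}
{'clock': 0.1, 'q': array([-1.36327721e+00,  1.81474884e-01,  1.60787452e+00,  8.88114564e-07,
        1.35380344e+00, -2.06316998e-01]), 'qvel': array([-0.00073186, -0.00140468, -0.00348204, -0.00131599,  0.00083829,
        0.00098572]), 'joint_torque': array([ 1.10627800e-04, -4.45880914e+01, -3.52238488e+01, -3.37148604e-04,
        4.25034217e-03, -5.34832594e-06]), 'tcp_pos': array([ 231.12769629, -525.97716889,  230.4858525 ]), 'tcp_rot': array([-7.80094418e-04,  9.78668452e-01,  2.05444523e-01, -3.53137958e-08]), 'wrist_force': array([-0.04689831, -0.10002854,  0.41658316]), 'wrist_torque': array([ 0.02616347, -0.00960745,  0.00251071]), 'grip_width': 85.56403961432225}
```

View pics/top0.png

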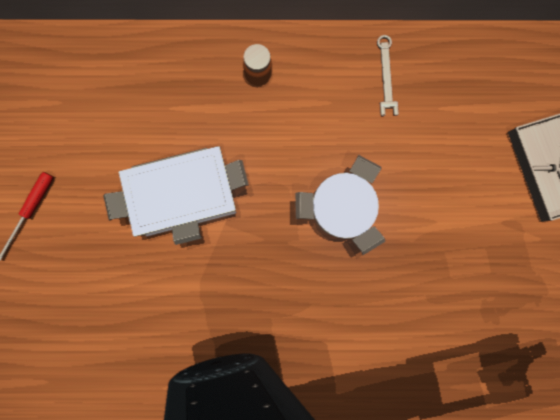

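View pics/scene0.png

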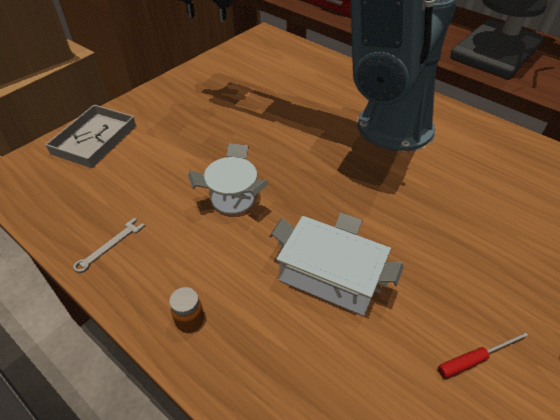

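The top view shows the box lid with corners near (120,170), (220,148), (236,210) and (134,235), and tabs at (116,205), (236,174) and (187,233). The tub is at (346,206), with one tab at (305,206) facing the box. The scene view shows the same layout, with all three box tabs raised.

```bash
cat > h.py <<'E'
import numpy as np,cv2
from scipy.spatial.transform import Rotation as R
from cell import sense, viewer, ctrl
def rot(q): return R.from_quat(q,scalar_first=True)
def ray(p,uv,z):
    d=rot(p['rotation']).apply(np.linalg.inv(p['intrinsics'])@[uv[0],uv[1],1]); c=p['position']
    return c+d*(z-c[2])/d[2]
E
python3 - <<'E'
from h import *
for n,lo in [("top",(150,150,150)),("scene",(150,150,150))]:
    im=cv2.imread(f"pics/{n}0.png"); p=viewer.camera_params(n)
    m=cv2.inRange(im,lo,(255,255,255))
    cs=[c for c in cv2.findContours(m,0,2)[0] if cv2.contourArea(c)>1200]
    for c in cs:
        P=np.array([ray(p,u,83)[:2] for u in c[:,0]]).astype(np.float32)
        (cx,cy),s,a=cv2.minAreaRect(P); print(n,c[:,0].mean(0).round(),'centre',round(cx,1),round(cy,1),'size',np.round(s,1),a)
        print(cv2.boxPoints(((cx,cy),s,a)).round(1).tolist())
E
```

```text
top [345. 204.] centre 528.5 -157.0 size [123.8 122.1] 44.36271667480469
[[441.5, -156.60000610351562], [526.9000244140625, -243.89999389648438], [615.4000244140625, -157.39999389648438], [530.0, -70.0999984741211]]
top [177. 191.] centre 555.8 166.3 size [129.5 199.3] 14.464889526367188
[[468.20001220703125, 246.60000610351562], [518.0, 53.599998474121094], [643.4000244140625, 86.0], [593.5999755859375, 278.8999938964844]]
top [536. 142.] centre 646.2 -550.3 size [84.5 85.3] 17.071151733398438
[[593.2999877929688, -521.9000244140625], [618.2999877929688, -603.5], [699.0999755859375, -578.7000122070312], [674.0999755859375, -497.1000061035156]]
scene [335. 256.] centre 555.9 165.8 size [128. 198.] 14.429893493652344
[[469.29998779296875, 245.6999969482422], [518.5999755859375, 53.900001525878906], [642.5999755859375, 85.80000305175781], [593.2000122070312, 277.6000061035156]]
scene [230. 175.] centre 527.1 -158.9 size [122.3 120. ] 7.123011589050293
[[458.8999938964844, -106.9000015258789], [473.79998779296875, -226.0], [595.2000122070312, -210.8000030517578], [580.2999877929688, -91.80000305175781]]
```

Both views agree: the box centre is at (555.8, 166), yaw 14.45°, with the lid sizes right.

| Tab | Press point (x, y), mm |
|---|---|
| Left | (525.4, 284) |
| Right | (586, 48) |
| Front | (471.5, 144) |

The tub's nearest tab tip is at y ≈ -68, clear of all three. I'll press in the order left, right, front with the fingers shut and the jaw axis turned -0.16 rad to match the box.

>>> servo_tool:
  targets: "1.5 4 0 0 0 -0.016 0; 3 8 0 0 0 -0.03 0; 4.5 12.5 0 0 0 -0.05 0; 6 17 0 0 0 -0.06 0; 7.5 21 0 0 0 -0.08 0; 9 25 0 0 0 -0.1 0; 10.5 29.5 0 0 0 -0.11 0; 12 34 0 0 0 -0.13 0; 13.5 38 0 0 0 -0.15 0; 15 42 0 0 0 -0.16 0"

```text
clock: 1.1
tcp_pos: [381.3, -104.6, 231.2]
tcp_rot: [0.0, 0.992, 0.126, 0.0]
wrist_force: [0.4, 0.1, -0.1]
grip_width: 0.1
```

>>> servo_tool:
  targets: "1.5 4 0 0 0 0 0; 3 8 0 0 0 0 0; 4.5 12 -1 0 0 0 0; 6 16 -2 0 0 0 0; 7.5 20.5 -3 0 0 0 0; 9 25 -4 0 0 0 0; 10.5 29.5 -5 0 0 0 0; 12 33.5 -6 0 0 0 0; 13.5 37 -7 0 0 0 0; 14.4 39 -8 0 0 0 0"

```text
clock: 2.1
tcp_pos: [525.4, 286.3, 150.3]
tcp_rot: [-0.0, 0.992, 0.128, -0.0]
wrist_force: [0.7, -0.1, 1.5]
grip_width: 0.3
```

Run:
```python
from h import *
a=viewer.read_camera("wrist");b=viewer.read_camera("scene")
cv2.imwrite("pics/w1.png",np.hstack([cv2.resize(a,(400,300)),cv2.resize(b[120:345,220:520],(400,300))])[:,:,::-1])
s=sense();print(s['clock'],s['tcp_pos'],s['wrist_force'])
```

```text
2.2 [524.40180572 285.57647469 148.92423966] [ 0.02143523 -0.37015913 -0.88662506]
```

View pics/w1.png

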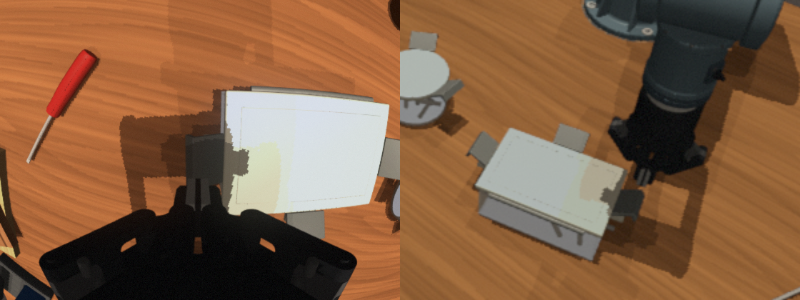

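In the wrist half (left), the shut fingers end at about (203,190), over the left tab at x 187–225. The scene half agrees. I'll go down now.

>>> servo_tool:
  targets: "0 0 -2 0 0 0 0; 0 0 -4 0 0 0 0; 0 0 -5 0 0 0 0; 0 0 -5.4 0 0 0 0; 0 0 -5.7 0 0 0 0; 0 0 -6 0 0 0 0; 0 0 -6.3 0 0 0 0; 0 0 -6.6 0 0 0 0; 0 0 -6.7 0 0 0 0; 0 0 -6.7 0 0 0 0"

```text
clock: 3.2
tcp_pos: [526.2, 284.1, 86.2]
tcp_rot: [-0.001, 0.992, 0.126, 0.001]
wrist_force: [-0.8, 1.9, 3.4]
grip_width: -0.2
```

>>> servo_tool:
  targets: "0 0 -0.05 0 0 0 0; 0 0 -0.1 0 0 0 0; 0 0 -0.15 0 0 0 0; 0 0 -0.2 0 0 0 0; 0 0 -0.2 0 0 0 0; 0 0 -0.25 0 0 0 0; 0 0 -0.3 0 0 0 0; 0 0 -0.3 0 0 0 0; 0 0 -0.3 0 0 0 0; 0 0 -0.3 0 0 0 0"

```text
clock: 4.2
tcp_pos: [526.2, 284.3, 83.1]
tcp_rot: [-0.001, 0.992, 0.126, 0.001]
wrist_force: [-1.6, 2.0, 6.5]
grip_width: -0.1
```

>>> servo_tool:
  targets: "0 0 -0.05 0 0 0 0; 0 0 -0.1 0 0 0 0; 0 0 -0.15 0 0 0 0; 0 0 -0.2 0 0 0 0; 0 0 -0.2 0 0 0 0; 0 0 -0.25 0 0 0 0; 0 0 -0.25 0 0 0 0; 0 0 -0.25 0 0 0 0; 0 0 -0.25 0 0 0 0; 0 0 -0.25 0 0 0 0"

```text
clock: 5.2
tcp_pos: [526.3, 284.3, 82.8]
tcp_rot: [-0.001, 0.992, 0.127, 0.001]
wrist_force: [-8.4, 0.7, 21.4]
grip_width: -0.2
```

The left tab is at its stop: z 82.8, with the force up from 6.5 to 21 N. Now the right tab.

>>> servo_tool:
  targets: "0 0 3 0 0 0 0; 0 0 6 0 0 0 0; 1 -4 6 0 0 0 0; 2 -8 6 0 0 0 0; 3 -12 6 0 0 0 0; 4 -16 6 0 0 0 0; 5 -20 6 0 0 0 0; 6.1 -23.5 6 0 0 0 0; 6.1 -23.5 5 0 0 0 0; 6.1 -23.5 4 0 0 0 0"

```text
clock: 6.2
tcp_pos: [586.6, 47.3, 118.8]
tcp_rot: [0.0, 0.992, 0.125, 0.0]
wrist_force: [0.2, -0.0, -0.9]
grip_width: 0.3
```

>>> servo_tool:
  targets: "0 0 -1.5 0 0 0 0; 0 0 -2 0 0 0 0; 0 0 -2.4 0 0 0 0; 0 0 -2.7 0 0 0 0; 0 0 -3 0 0 0 0; 0 0 -3.3 0 0 0 0; 0 0 -3.5 0 0 0 0; 0 0 -3.6 0 0 0 0; 0 0 -3.7 0 0 0 0; 0 0 -3.7 0 0 0 0"

```text
clock: 7.2
tcp_pos: [586.7, 48.6, 83.0]
tcp_rot: [0.001, 0.992, 0.127, 0.0]
wrist_force: [-2.8, -4.7, 9.3]
grip_width: -0.0
```

>>> servo_tool:
  targets: "0 0 -0.05 0 0 0 0; 0 0 -0.1 0 0 0 0; 0 0 -0.15 0 0 0 0; 0 0 -0.2 0 0 0 0; 0 0 -0.2 0 0 0 0; 0 0 -0.25 0 0 0 0; 0 0 -0.3 0 0 0 0; 0 0 -0.3 0 0 0 0; 0 0 -0.3 0 0 0 0; 0 0 -0.3 0 0 0 0"

```text
clock: 8.2
tcp_pos: [587.0, 48.6, 82.8]
tcp_rot: [0.001, 0.992, 0.128, 0.001]
wrist_force: [-11.9, -4.8, 29.1]
grip_width: 0.3
```

The right tab is at its stop too (82.8 mm, 29 N). Now the front.

>>> servo_tool:
  targets: "0 0 3 0 0 0 0; 0 0 6 0 0 0 0; -2 1.6 6 0 0 0 0; -4 3.3 6 0 0 0 0; -6 5 6 0 0 0 0; -8 6.7 6 0 0 0 0; -10 8.3 6 0 0 0 0; -11.5 9.6 6 0 0 0 0; -11.5 9.6 5 0 0 0 0; -11.5 9.6 4 0 0 0 0"

```text
clock: 9.2
tcp_pos: [471.5, 145.0, 118.4]
tcp_rot: [0.0, 0.992, 0.127, 0.001]
wrist_force: [-0.1, -1.1, 0.3]
grip_width: -0.0
```

>>> servo_tool:
  targets: "0 0 -1.5 0 0 0 0; 0 0 -2 0 0 0 0; 0 0 -2.4 0 0 0 0; 0 0 -2.7 0 0 0 0; 0 0 -3 0 0 0 0; 0 0 -3.3 0 0 0 0; 0 0 -3.5 0 0 0 0; 0 0 -3.6 0 0 0 0; 0 0 -3.7 0 0 0 0; 0 0 -3.7 0 0 0 0"

```text
clock: 10.2
tcp_pos: [471.3, 143.8, 82.8]
tcp_rot: [0.0, 0.992, 0.126, -0.001]
wrist_force: [-9.9, -2.1, 18.8]
grip_width: -0.2
```

>>> servo_tool:
  targets: "0 0 -0.05 0 0 0 0; 0 0 -0.1 0 0 0 0; 0 0 -0.15 0 0 0 0; 0 0 -0.2 0 0 0 0; 0 0 -0.2 0 0 0 0; 0 0 -0.25 0 0 0 0; 0 0 -0.3 0 0 0 0; 0 0 -0.3 0 0 0 0; 0 0 -0.3 0 0 0 0; 0 0 -0.3 0 0 0 0"

```text
clock: 11.2
tcp_pos: [471.5, 143.8, 82.5]
tcp_rot: [0.0, 0.992, 0.127, -0.001]
wrist_force: [-21.4, -3.8, 45.4]
grip_width: 0.1
```

The front tab is at its stop too (82.5 mm, 45 N at the fingers). I'll back off and check.

>>> servo_tool:
  targets: "0 0 3 0 0 0 0; 0 0 6 0 0 0 0; 0 0 9 0 0 0 0; 0 0 12 0 0 0 0; -2 0 15 0 0 0 0; -4 0 17 0 0 0 0; -6 0 17 0 0 0 0; -8 0 17 0 0 0 0; -8 0 17 0 0 0 0; -8 0 17 0 0 0 0"

```text
clock: 12.2
tcp_pos: [392.0, 144.2, 248.8]
tcp_rot: [0.0, 0.992, 0.126, 0.0]
wrist_force: [0.7, 0.7, -0.4]
grip_width: 0.1
```

Run:
```python
from h import *
a=viewer.read_camera("top");b=viewer.read_camera("scene")
cv2.imwrite("pics/end.png",np.hstack([cv2.resize(a[120:270,80:280],(400,300)),cv2.resize(b[120:345,220:520],(400,300))])[:,:,::-1])
cv2.imwrite("pics/b.png",b[:,:,::-1])
# where level tab tips should project in the scene view (crop px)
p=viewer.camera_params("scene");t=np.radians(14.45)
for n,x,y in [("L",0,134),("R",0,-134),("F",-99,0)]:
  for s in(-25,25):
    q=np.array([x+(s if x==0 else 0),y+(s if y==0 else 0)])
    w=np.array([[np.cos(t),-np.sin(t)],[np.sin(t),np.cos(t)]])@q+[555.8,166]
    o=[]
    for z in (83,102):
      c=p['intrinsics']@rot(p['rotation']).inv().apply(np.r_[w,z]-p['position']);c=c[:2]/c[2]
      o.append(((c-[220,120])*4/3+[400,0]).round())
    print(n,s,'level',o[0],'raised~',o[1])
s=sense();print(s['clock'],s['tcp_pos'],s['wrist_force'])
```

```text
L -25 level [642. 197.] raised~ [645. 190.]
L 25 level [633. 223.] raised~ [636. 216.]
R -25 level [480. 136.] raised~ [480. 129.]
R 25 level [466. 158.] raised~ [466. 150.]
F -25 level [560. 128.] raised~ [561. 120.]
F 25 level [589. 138.] raised~ [590. 130.]
12.3 [392.20871789 144.24435999 248.71652897] [-0.11424748 -0.03283916  0.11055669]
```

View pics/end.png

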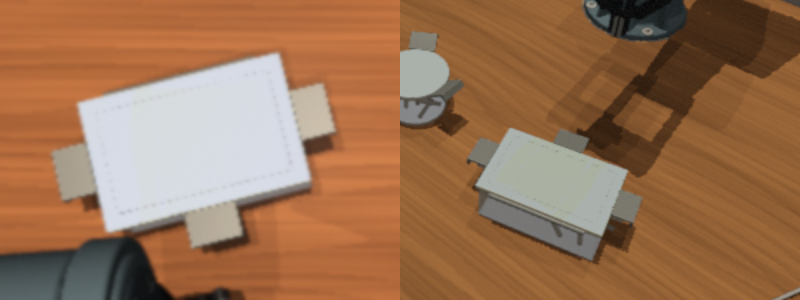

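The right half of the picture shows all three tabs level. Their tip corners, about (641,196)/(632,223), (480,138)/(468,160) and (560,129)/(588,138), match the positions projected for z = 83 within about 2 px. The tub looks unchanged.

```bash
python3 -c "
from cell import ctrl
print(ctrl.job_done())"
```

```text
the job is handed in; nothing more can be done
None
```

I pressed the box's left, right and front tabs down in that order with the fingers shut, then backed the arm clear and handed the job in at about 12.3 s.

- **Stops reached:** each tab ended at a hard stop with the fingertip at 82.5–82.8 mm, against a lid top of 83 mm. The final forces were 21, 29 and 45 N.
- **Last look:** after backing off, the tab tip corners in the scene view match the fully level positions to about 2 px. The wrist force reads zero, so the robot is touching nothing. The arm passed well above the tub, and the tub looks unchanged.
- **One thing to flag:** the press on the front tab was harder than needed, at 45 N. It was applied by the fingertips and is well under the 120 N wrist limit. I took the 40 N limit to apply only to the arm and gripper body. No check failed or disagreed.

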